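Roll a canister label-up and lay it in the label scanner

TASK

The canister on the brown mat lies with its barcode label turned away. Roll it along the mat until the label faces straight up and let it lie there; then pick it up and lay it gently, label still facing up, in both blue saddles under the scanner's head, with its middle over the white line on the scanner's base. Do not shift the carton, bottle or tape roll or push hard on the scanner.

Things in the scene. Friction and masses are not known exactly. Their poses are not given: they have to be found in the camera images.
- canister: Cream round canister, 52 mm diameter, 180 mm long, about 0.32 kg, lying on the mat. Origin on its axis at mid-length; x runs along the axis towards the red cap (42 mm diameter, last 20 mm of the length). Its y and z turn as it rolls but do not tell where the label is: the printed sleeve is stuck on at a different angle each time (see label).
- label (a point): Middle of the white label with black bars (100 mm along the axis, 64 degrees of the round), on the canister's surface 26 mm from its axis. Its z points outwards, straight up when the label faces up; its x is the canister's x. On the far side from the label a thin blue stripe runs along the canister. The label does not turn on the canister.
- seat (a point): Where the middle of the canister's axis belongs when it lies in the saddles: 60 mm above the mat's top, over the white line, under the head. x is the direction in which the canister lies there, about the world's +y (either end may point that way); z is up. The 60 mm of a seated canister on the -x side stick out beyond the saddle, free for fingers.
- scanner: Grey label scanner, fixed. Origin below the seat on the mat's top; axes as the seat's. Base 10 mm thick, x -60 to 100, y -75 to 55 mm, white line across it at x = 0. Two blue 90 degree V saddles, each 16 mm thick, 56 mm wide, at x = -20 and x = 52 mm, tops at 52 mm. Grey post x -40 to 10, y -120 to -90 mm, foot plate out to y -130. Open towards +y (the robot) and -x.
- carton: Closed cardboard carton 70 x 100 x 70 mm, bystander. Origin at the centre of its underside.
- bottle: Standing white bottle with green label and blue cap, 72 mm in diameter, 150 mm tall, bystander. Origin at the centre of its underside.
- tape: Roll of brown packing tape lying flat, 100 mm in diameter, 48 mm high, bystander. Origin at the centre of its underside.
- mat: Brown foam mat, fixed, 10 mm thick, 520 mm (x) by 1040 mm (y): its top, on which everything stands, is 10 mm above the table. Origin at the centre of its underside.
- head (a point): Centre of the underside of the scanner's fixed black head, 150 mm above the mat's top; axes as the seat's. The head is 60 mm along x, 150 mm along y, 45 mm high: it spans x -45 to 15 and y -120 to 30 mm from the seat. It bars an upright gripper over the seat: grip the canister's -x end with the tool leaning 20 to 50 degrees, the hand towards the seat's -x.
Things that resemble listed ones, but are neither listed nor needed, are in the scene too. Of the things that look like the canister, the larger one is meant.

How it is judged:
On the way:
1. the canister lies still on the mat, let go, with its label facing up within 20 degrees (angle between label's own z axis and vertical below 0.35 rad and height (world z) of canister below 0.041 m and angle between canister's own x axis and vertical between 1.45 and 1.69 rad and contact force between canister and mat above 0.5 N and contact force between the fingers and canister below 0.1 N and linear speed of canister below 0.01 m/s), for 0.3 s.
At the end, for the whole second after the job is handed in: the canister lies at rest in both saddles, its middle within 20 mm of the seat lengthwise and 7 mm across and in height, in line with the seat within 6 degrees, its label facing up within 20 degrees (x of canister in the frame of seat between -0.02 and 0.02 m and y of canister in the frame of seat between -0.007 and 0.007 m and z of canister in the frame of seat between -0.007 and 0.007 m and angle between the x axis of canister and the x axis of seat, either way round below 0.1 rad and angle between label's own z axis and vertical below 0.35 rad and linear speed of canister below 0.01 m/s and angular speed of canister below 0.1 rad/s); the robot touches nothing.
It fails at once if the canister is lifted more than 20 mm off the mat while its label is over 40 degrees from facing up (it is to be turned by rolling, and kept label-up when carried) (height (world z) of canister above 0.056 m and angle between label's own z axis and vertical above 0.7 rad).
It fails at once if the carton, bottle or tape roll is moved by more than 20 mm (distance of any of carton, bottle, tape from where it was at the start of the episode above 0.02 m).
It fails at once if the robot pushes on the scanner with more than 25 N (contact force between any of the arm, the fingers and scanner above 25 N).
It fails at once if the canister is pressed into the scanner with more than 40 N (contact force between canister and scanner above 40 N).
It also fails if it takes over 58 s, if anything falls off the work surface, if the arm or the gripper's body presses on something with over 40 N, if the wrist force passes 120 N, or if a joint passes its speed limit or range.

ROBOT

A 6-joint arm with a two-finger parallel gripper is mounted at the origin on the work surface. World frame = base frame: x ahead of the robot, y to its left, z up, the work surface at z = 0. Lengths are in m, angles in rad, forces in N, time in s.
With the tool pointing down it reaches from about 0.25 to 0.725 m from the base axis. Payload 4 kg.
Tool frame: the origin (TCP) lies on the centre line of the jaws, within the pads' length; the fingertips stand ahead of it and the grasp point (between the pads) lies 11 mm behind it (bot.tip_extent is the z of the fingertips in the tool frame, in m); z points along the fingers, y is the direction in which the jaws open and shut (so a half turn about z gives the same grasp; the last joint's range is limited). The gripper opens to 85 mm and grips with 20 to 120 N. Pads are 22 mm wide; open, the fingers measure 114 mm over their backs; the gripper's body (76 mm by 85 mm) begins 54 mm behind the grasp point. The pads swing forward as they close: fully open they stand 13 mm farther back than shut.
Start: joints at [-1.326, 0.241, 0.005, 1.335, 0, 1.571], TCP at [0.121, -0.485, 0.239] pointing down, gripper open.
Joint ranges: [-2.72, 2.72], [-1.05, 1.87], [-1.09, 1.28], [-1.99, 2.15], [-1.42, 1.44], [-3.14, 3.14]. Speed limits (rad/s): [2.79, 2.79, 3.14, 3.14, 3.14, 3.14].

INTERFACE

Orientations are given as a unit quaternion [x, y, z, w].
In Python, from workcell import bot gives the robot as it stands.
- The arm moves only by the shell command python3 -m jog 'ROWS'. ROWS is JSON, a list that holds one entry, the list of rows, each a list of 7 numbers: the shift along the world's x, y, z in m, then the turn, a rotation vector about the world's x, y, z in degrees, then the closure in counts, from 0 (fully open) to 255 (shut). In form: [[[tx, ty, tz, ax, ay, az, fingers], ...]]. A call has 1 to 10 rows; each row is the pose to reach, as a shift and turn from the pose commanded when the call began; what a row does not reach only later rows make up. A row lasts 1/12 s, in which the tool goes at most 41.7 mm and 7.16 degrees, less where a joint would pass 70% of its speed; a pose out of reach is approached as far as the arm can. A call with a gripper value outside its range is refused whole. The fingers move at their own pace and stop on an object; the grip force is fixed at half the most. Time passes only in rows, so rows that repeat a pose let the fingers close. It gives the time, the measured TCP pose, the force and the opening at its end, in the units of the state.
- bot.get_obs(): the state, without advancing time (a new reading comes with each control period).
- bot.camera(name): name is "side" or "top" or "wrist"; returns the picture (420x560x3 uint8, blue, green, red); there is no depth.
- bot.camera_model(name): a dict with "K" (3x3 intrinsics, pixels), "k1" (the pictures are not rectified: a ray, as slopes to the right and down, at radius r is drawn at 1 + k1 r^2 times it, then the intrinsics apply), "T" (4x4, takes a point from camera to world coordinates). Camera axes: x right, y down, z forward; pixel columns grow to the right and rows downward; lengths in m; the calibration is good to about 2 mm. A picture is of the moment at which its call begins: read the wrist's pose just before it. camera_model takes no time and is no camera call; for the wrist camera it gives the pose at the moment of the call.
- bot.job_done(): hands the job in, once; it reports no verdict.
The state is a dict: "clock": time; "joint_pos": joint angles; "joint_vel": joint speeds; "tau": joint torques, N m; "eef_pos": TCP position; "tool_rot": TCP orientation; "ft_force": force on the tool from outside, world axes, zero at the start; "ft_torque": the same for the moment, N m; "grip_width": finger opening in m.
Only numpy, scipy, OpenCV 4.12 (cv2) and the standard library are available. Lean on these libraries where they do the work, as an engineer would, in place of code of your own. Each camera call takes 0.05 s, during which the arm holds its last target. There are 200 camera calls.

## Working session

There is one attempt and no reset: what is moved stays moved. The work goes in short steps, Python scripts to look and compute and a shell command to move; the robot and the scene stay as the last step left them, time stands still between calls to the robot, and variables do not carry over. Pictures are saved under pics/ and viewed, about 8 in all and at most 12, crops included, and the job is handed in when it is done.

```bash
mkdir -p pics && ls && python3 - <<'E'
from workcell import bot
import cv2
for n in ("top","side"):
    cv2.imwrite(f"pics/{n}0.png",bot.camera(n)); m=bot.camera_model(n); print(n,m)
print(bot.get_obs(),bot.tip_extent)
E
```

```text
pics
top {'K': array([[382.88103258,   0.        , 279.29306564],
       [  0.        , 382.88103258, 207.72186801],
       [  0.        ,   0.        ,   1.        ]]), 'k1': -0.023315372026050295, 'T': array([[-0.02428789, -0.99142998,  0.12836157,  0.45630409],
       [-0.99954054,  0.02641182,  0.01487   , -0.20703206],
       [-0.01813283, -0.12794143, -0.99161595,  1.13017528],
       [ 0.        ,  0.        ,  0.        ,  1.        ]])}
side {'K': array([[399.98934628,   0.        , 269.36919934],
       [  0.        , 399.98934628, 211.03284543],
       [  0.        ,   0.        ,   1.        ]]), 'k1': 0.03918815836656014, 'T': array([[ 0.92605759, -0.20430499,  0.31729609,  0.2701272 ],
       [-0.37710874, -0.53298318,  0.7574417 , -0.96681042],
       [ 0.01436436, -0.82108976, -0.57061832,  0.67342856],
       [ 0.        ,  0.        ,  0.        ,  1.        ]])}
{'clock': 0.1, 'joint_pos': array([-1.32601559e+00,  2.41315127e-01,  3.83494466e-03,  1.33521512e+00,
       -2.82348955e-06,  1.57080569e+00]), 'joint_vel': array([ 0.00053917, -0.00254691,  0.00252979, -0.00103619,  0.0004405 ,
       -0.00020716]), 'tau': array([-2.22736485e-04, -3.73136938e+01,  2.53010505e+01,  1.08609776e-02,
       -5.55840097e-05,  1.32683061e-05]), 'eef_pos': array([ 0.12103329, -0.4845442 ,  0.23850406]), 'tool_rot': array([ 9.92519768e-01,  1.22080338e-01, -1.17324067e-04, -9.42214135e-04]), 'ft_force': array([ 0.76616396,  0.30004476, -0.37851482]), 'ft_torque': array([-0.0194357 , -0.00861419, -0.00375268]), 'grip_width': 0.08539940320200455} 0.008
```

View pics/top0.png

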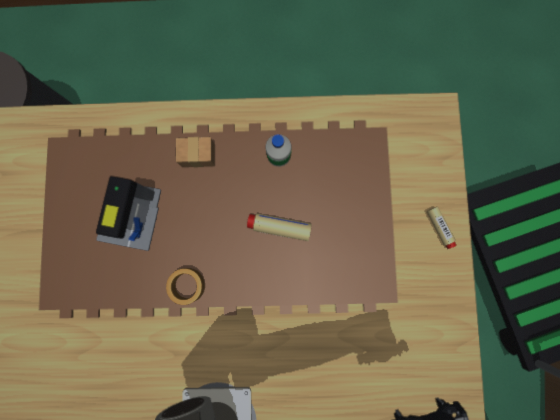

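View pics/side0.png

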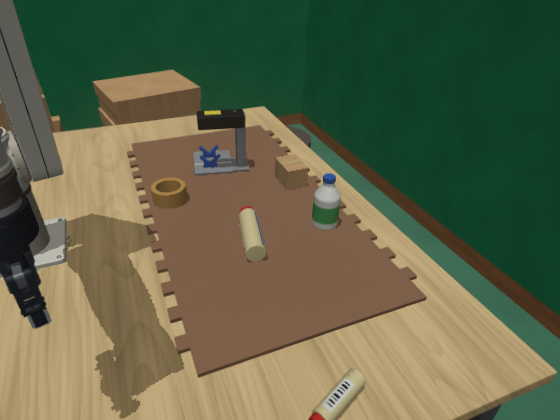

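The first look shows two candidates. The large cream canister lies on the mat at top px (280,227), side px (252,233), with its cap towards +y. A smaller lookalike lies on the bare table at top px (442,228). The larger one on the mat is meant. One enlarged crop of it and the scanner will confirm this.

```bash
cat > h.py <<'E'
import numpy as np, cv2
from workcell import bot
def ray(n,px,m=None):
    m=m or bot.camera_model(n); K=m["K"]; d=np.array([m["k1"],0,0,0,0.])
    p=cv2.undistortPoints(np.array(px,float).reshape(-1,1,2),K,d)[:,0]
    T=m["T"]; return T[:3,3],np.c_[p,np.ones(len(p))]@T[:3,:3].T
def plane(n,px,z,m=None):
    o,d=ray(n,px,m); return o+d*((z-o[2])/d[:,2])[:,None]
def proj(n,P,m=None):
    m=m or bot.camera_model(n); Ti=np.linalg.inv(m["T"])
    return cv2.projectPoints(np.array(P,float).reshape(-1,1,3),cv2.Rodrigues(Ti[:3,:3])[0],Ti[:3,3],m["K"],np.array([m["k1"],0,0,0,0.]))[0][:,0]
E
python3 - <<'E'
from h import *
t=cv2.imread("pics/top0.png"); s=cv2.imread("pics/side0.png")
def c(im,x,y,w,h): return cv2.resize(im[y:y+h,x:x+w],(400,300),interpolation=cv2.INTER_CUBIC)
cv2.imwrite("pics/crop1.png",np.vstack([np.hstack([c(t,240,195,80,60),c(t,80,165,100,75+15)[:300]]),np.hstack([c(s,212,203,80,60),c(s,185,100,100,75)])]))
hsv=cv2.cvtColor(t,cv2.COLOR_BGR2HSV)
roi=np.zeros(t.shape[:2],np.uint8); roi[200:250,240:320]=255
cream=(cv2.inRange(hsv,(20,40,110),(40,160,255))&roi)
red=(cv2.inRange(hsv,(0,150,60),(8,255,255))|cv2.inRange(hsv,(172,150,60),(180,255,255)))&roi
for nm,mk in(("cream",cream),("red",red),("all",cream|red)):
    p=np.argwhere(mk)[:,::-1].astype(np.float32); r=cv2.minAreaRect(p); b=cv2.boxPoints(r)
    print(nm,len(p),r,plane("top",b,0.036).round(4).tolist())
E
```

```text
cream 818 ((281.9703674316406, 227.15106201171875), (56.49288558959961, 16.58612632751465), 11.093724250793457) [[0.5361, -0.1128, 0.036], [0.5827, -0.1227, 0.036], [0.5473, -0.281, 0.036], [0.501, -0.2703, 0.036]]
red 86 ((250.34616088867188, 220.7692413330078), (6.0796003341674805, 13.924245834350586), 11.309932708740234) [[0.5447, -0.0938, 0.036], [0.584, -0.1022, 0.036], [0.58, -0.1193, 0.036], [0.5409, -0.1109, 0.036]]
all 904 ((278.5055847167969, 226.47169494628906), (63.55449676513672, 16.58612632751465), 11.09372329711914) [[0.5405, -0.0929, 0.036], [0.5872, -0.1028, 0.036], [0.5473, -0.281, 0.036], [0.501, -0.2703, 0.036]]
```

View pics/crop1.png

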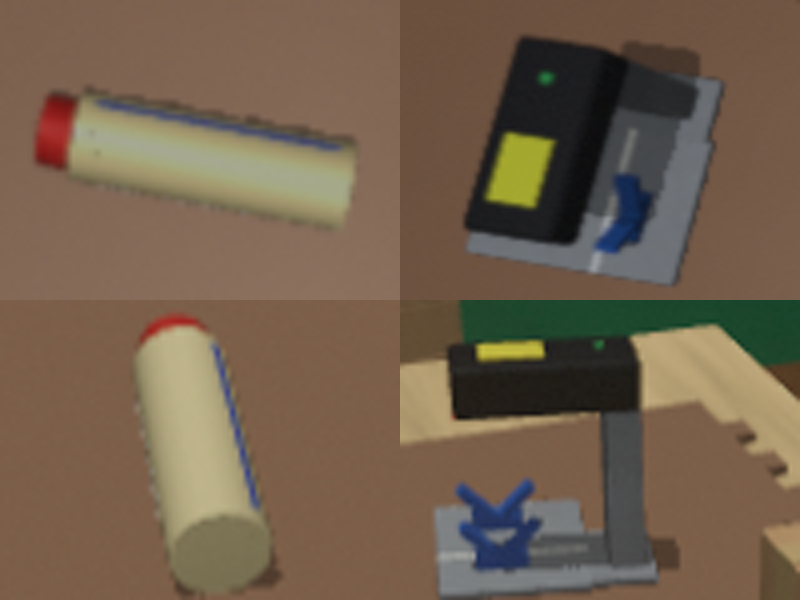

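The crop confirms the large canister. Its blue stripe is on the upper +x side, from top px (259,215) to (308,225), and black bar edges just show on the -x underside. The scanner base's near edge runs from about (97,239) to (149,250), with the white line right of the head. Next I compute the roll distance and the scanner pose.

```bash
python3 - <<'E'
from h import *
A=np.array([.564,-.098,.036]);B=np.array([.524,-.2755,.036]);a=(A-B)/np.linalg.norm(A-B);C=(A+B)/2
print("C",C,"yaw",np.degrees(np.arctan2(a[1],a[0])))
u=np.array([a[1],-a[0],0]); # horizontal, ~+x
def ang(n,px):
    o,d=ray(n,px)
    for di in d:
        w=lambda v:np.array([v@u,v[2]])
        o2=w(o-C);d2=w(di);aa=d2@d2;b=o2@d2;c=o2@o2-.026**2;D=b*b-aa*c
        t=(-b-np.sqrt(max(D,0)))/aa;q=o2+t*d2;print(n,"angle from up toward +x",np.degrees(np.arctan2(q[0],q[1])).round(1),"edge" if D<0 else "")
ang("top",[(259.4,215.4),(283.5,220),(307.6,224.6)])
ang("side",[(212+215/5,203+45/5),(212+237/5,203+125/5),(212+257/5,203+205/5)])
# scanner corners (crop coords -> px)
f=lambda x,y:(80+(x-400)/4,165+y/300*90)
px=[f(467,250),f(675,283),f(712,140),f(597,270),f(632,130)]
P=plane("top",px,.020);print("scanner nl,nr,fr,line near,line far\n",P.round(4))
g=lambda x,y:(185+(x-400)/4,100+(y-300)/4)
print("side: line L, base near corner(right/-x..)\n",plane("side",[g(440,557),g(590,547),g(441,597),g(437,508),g(655,572)],.02).round(4))
for nm,p in(("bottle",(278,150)),("carton",(194,150)),("tape",(184,287))): print(nm,plane("top",[p],.05).round(3))
E
```

```text
C [ 0.544   -0.18675  0.036  ] yaw 77.30041551040266
top angle from up toward +x 46.5 
top angle from up toward +x 48.1 
top angle from up toward +x 49.7 
side angle from up toward +x 53.3 
side angle from up toward +x 62.0 
side angle from up toward +x 64.9 
scanner nl,nr,fr,line near,line far
 [[0.5188 0.3474 0.02  ]
 [0.4864 0.1924 0.02  ]
 [0.6117 0.1672 0.02  ]
 [0.4991 0.2502 0.02  ]
 [0.6222 0.2271 0.02  ]]
side: line L, base near corner(right/-x..)
 [[0.5018 0.2508 0.02  ]
 [0.627  0.2235 0.02  ]
 [0.4863 0.183  0.02  ]
 [0.5212 0.3426 0.02  ]
 [0.6645 0.1615 0.02  ]]
bottle [[ 0.765 -0.191  0.05 ]]
carton [[0.773 0.054 0.05 ]]
tape [[0.38 0.08 0.05]]
```

```bash
python3 -m jog '[[[0.365,0.311,-0.1,0,0,-26.7,0],[0.365,0.311,-0.1,0,0,-26.7,0],[0.365,0.311,-0.1,0,0,-26.7,0],[0.365,0.311,-0.1,0,0,-26.7,0],[0.365,0.311,-0.1,0,0,-26.7,0],[0.365,0.311,-0.1,0,0,-26.7,0],[0.365,0.311,-0.1,0,0,-26.7,0],[0.365,0.311,-0.1,0,0,-26.7,0],[0.365,0.311,-0.1,0,0,-26.7,0],[0.365,0.311,-0.1,0,0,-26.7,0]]]'
python3 -c "
from workcell import bot
print(bot.get_obs())"
```

```text
clock: 0.93
eef_pos: [0.4188, -0.2308, 0.1575]
tool_rot: [0.994, -0.11, -0.0, -0.0]
ft_force: [0.7, -0.5, 0.7]
grip_width: 0.0853
{'clock': 0.9333, 'joint_pos': array([-5.03672663e-01,  2.51826175e-01, -2.01104654e-01,  1.11830040e+00,
       -1.53518260e-04,  2.85907723e+00]), 'joint_vel': array([ 0.98003173,  0.38468423,  0.2268118 , -0.17154813, -0.00357798,
        0.97201311]), 'tau': array([ -2.60674573, -38.36344242,  21.85971379,   0.6048587 ,
         0.1288144 ,  -0.78602565]), 'eef_pos': array([ 0.41877548, -0.23083095,  0.15745651]), 'tool_rot': array([ 9.93892387e-01, -1.10353387e-01, -2.30267586e-04, -1.23894421e-05]), 'ft_force': array([ 0.71002643, -0.47617502,  0.73164042]), 'ft_torque': array([-0.08896516, -0.02349018, -0.03369216]), 'grip_width': 0.08527002598864149}
```

```bash
python3 -m jog '[[[0.03,0.026,-0.01,-1.5,-6.5,0,0],[0.048,0.046,-0.04,-3,-13,0,0],[0.048,0.046,-0.07,-4.4,-19.5,0,0],[0.048,0.046,-0.08,-4.4,-19.5,0,0],[0.048,0.046,-0.08,-4.4,-19.5,0,0],[0.048,0.046,-0.08,-4.4,-19.5,0,0]]]'
```

```text
clock: 1.43
eef_pos: [0.4626, -0.1851, 0.0759]
tool_rot: [0.979, -0.109, 0.169, 0.018]
ft_force: [0.2, -0.5, -0.2]
grip_width: 0.0855
```

```bash
python3 -m jog '[[[0.006,0.007,-0.03,0,0,0,0],[0.013,0.013,-0.047,0,0,0,0],[0.013,0.013,-0.049,0,0,0,0],[0.023,0.011,-0.049,0,0,0,0],[0.033,0.009,-0.049,0,0,0,0],[0.041,0.007,-0.049,0,0,0,0],[0.044,0.006,-0.049,0,0,0,0],[0.047,0.006,-0.049,0,0,0,0]]]'
python3 -c "
from h import *
cv2.imwrite('pics/w1.png',bot.camera('wrist'))"
```

```text
clock: 2.1
eef_pos: [0.5147, -0.1816, 0.0305]
tool_rot: [0.979, -0.109, 0.174, 0.02]
ft_force: [-0.0, -0.8, 0.4]
grip_width: 0.0858
```

View pics/w1.png

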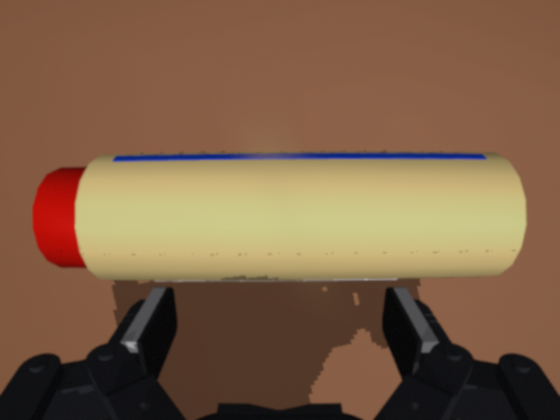

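The wrist view shows the canister square to both fingertips: stripe at row 157, white label edge just showing at row 280, tips nearly touching at row 288. Now I roll it gently.

```bash
python3 -m jog '[[[0.003,-0.001,0,0,0,0,0],[0.006,-0.001,0,0,0,0,0],[0.01,-0.002,0,0,0,0,0],[0.014,-0.003,0,0,0,0,0],[0.018,-0.004,0,0,0,0,0],[0.022,-0.005,0,0,0,0,0],[0.026,-0.006,0,0,0,0,0],[0.029,-0.0065,0,0,0,0,0],[0.031,-0.007,0,0,0,0,0],[0.032,-0.007,0,0,0,0,0]]]'
python3 -c "
from h import *
cv2.imwrite('pics/w2.png',bot.camera('wrist'))"
```

```text
clock: 2.98
eef_pos: [0.5453, -0.1877, 0.0291]
tool_rot: [0.979, -0.109, 0.173, 0.019]
ft_force: [-0.3, -0.1, 0.7]
grip_width: 0.0855
```

View pics/w2.png

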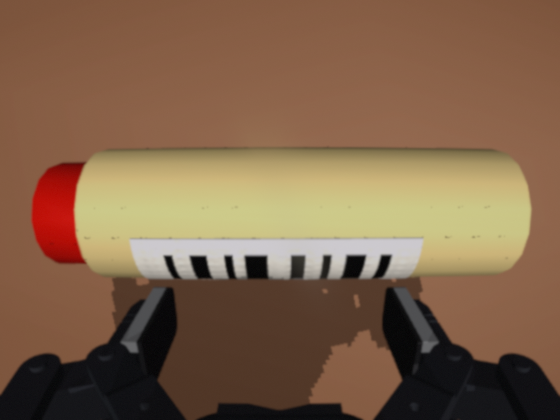

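```bash
cat >> h.py <<'E'
def ang(n,px,C,a,m=None):
    u=np.array([a[1],-a[0],0]);o,d=ray(n,px,m);out=[]
    for di in d:
        w=lambda v:np.array([v@u,v[2]])
        o2=w(o-C);d2=w(di);aa=d2@d2;b=o2@d2;c=o2@o2-.026**2;D=b*b-aa*c
        q=o2+(-b-np.sqrt(max(D,0)))/aa*d2;out.append(np.degrees(np.arctan2(q[0],q[1])))
    return np.array(out)
def axis(n,top,bot_,m=None,z=.036):  # bisector of the two tangent rays
    o,d=ray(n,[top,bot_],m);d/=np.linalg.norm(d,axis=1)[:,None];b=d.sum(0);return o+b*(z-o[2])/b[2]
E
python3 - <<'E'
from h import *
m=bot.camera_model("wrist");T=m["T"];print(T.round(3))
for nm,t,b,lab in(("w2",149,278,[(280,238)]),):
    P=axis("wrist",(150,t),(150,b),m);Q=axis("wrist",(450,t),(450,b),m);a=(P-Q)/np.linalg.norm(P-Q);print(P,Q,np.degrees(np.arctan2(a[1],a[0])));print(ang("wrist",lab,(P+Q)/2,a,m))
print(plane("wrist",[(33,213),(529,213)],.036,m))
E
```

```text
[[-0.22  -0.975  0.016  0.578]
 [-0.976  0.22  -0.004 -0.194]
 [ 0.001 -0.016 -1.     0.184]
 [ 0.     0.     0.     1.   ]]
[ 0.59166261 -0.14314008  0.036     ] [ 0.56477512 -0.26260904  0.036     ] 77.31643343842501
[-19.29343806]
[[ 0.6030984  -0.09335763  0.036     ]
 [ 0.55725676 -0.29702675  0.036     ]]
```

```bash
python3 -m jog '[[[0.003,-0.001,0,0,0,0,0],[0.006,-0.001,0,0,0,0,0],[0.01,-0.002,0,0,0,0,0],[0.013,-0.003,0,0,0,0,0],[0.016,-0.0035,0,0,0,0,0],[0.018,-0.004,0,0,0,0,0],[0.02,-0.0045,0,0,0,0,0],[0.0215,-0.005,0,0,0,0,0],[0.0225,-0.005,0,0,0,0,0],[0.0225,-0.005,0,0,0,0,0]]]'
python3 -c "
from h import *
cv2.imwrite('pics/w3.png',bot.camera('wrist'))"
```

```text
clock: 3.87
eef_pos: [0.5675, -0.1926, 0.0291]
tool_rot: [0.979, -0.109, 0.173, 0.019]
ft_force: [0.2, -0.4, -0.0]
grip_width: 0.0852
```

View pics/w3.png

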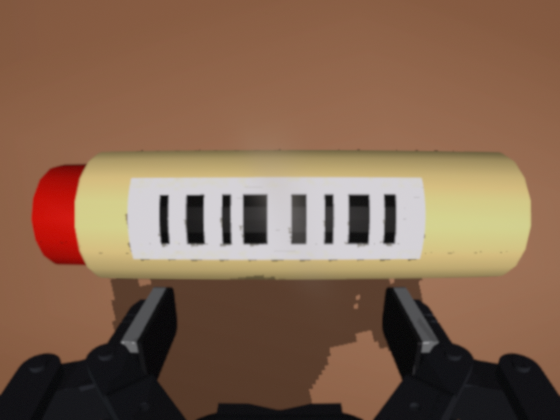

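```bash
python3 - <<'E'
from h import *
m=bot.camera_model("wrist")
P=axis("wrist",(150,152),(150,278),m);Q=axis("wrist",(450,152),(450,278),m);a=(P-Q)/np.linalg.norm(P-Q);print(P,Q,a)
print(ang("wrist",[(280,178),(280,259)],(P+Q)/2,a,m))
L=plane("wrist",[(129,216),(424,216)],.062,m);print("label mid",L.mean(0))
E
python3 -m jog '[[[-0.01,0.002,0,0,0,0,0],[-0.025,0.005,0,0,0,0,0],[-0.04,0.009,0.0,0,0,0,0],[-0.06,0.013,0.02,0,0,0,0],[-0.06,0.013,0.06,0,0,0,0],[-0.06,0.013,0.09,0,0,0,0],[-0.06,0.013,0.1,0,0,0,0]]]'
python3 - <<'E'
from h import *
m=bot.camera_model("wrist");im=bot.camera("wrist");o=bot.get_obs();print(o["eef_pos"],o["tool_rot"],o["joint_pos"])
cv2.imwrite("pics/w4.png",im)
E
```

```text
[ 0.61317637 -0.14796446  0.036     ] [ 0.5862928  -0.26735821  0.036     ] [0.21966758 0.97557478 0.        ]
[ 27.95268605 -36.15523586]
label mid [ 0.60120212 -0.19799376  0.062     ]
clock: 4.5
eef_pos: [0.5098, -0.1806, 0.1345]
tool_rot: [0.978, -0.109, 0.177, 0.02]
ft_force: [0.9, -0.1, 0.9]
grip_width: 0.0855
[ 0.51051498 -0.18085006  0.13517164] [ 0.97792618 -0.10850197  0.17738511  0.0205482 ] [-0.36753908  0.16260021 -0.4565245   0.59590533  0.04965266  3.00398036]
```

```bash
cat >> h.py <<'E'
from scipy.spatial.transform import Rotation as Ro
def tgt(yaw,tilt):  # axis yaw deg, tool leaning tilt deg, hand towards -a, tool y along u-ish
    y=np.radians(yaw);a=np.array([np.cos(y),np.sin(y),0]);u=np.array([a[1],-a[0],0]);t=np.radians(tilt)
    f=np.sin(t)*a-np.cos(t)*np.array([0,0,1]);return a,u,f,Ro.from_matrix(np.c_[np.cross(u,f),u,f])
def togo(P,R):
    o=bot.get_obs();Rc=Ro.from_quat(o["tool_rot"]);print("shift",(np.array(P)-o["eef_pos"]).round(4),"turn",(R*Rc.inv()).as_rotvec(degrees=True).round(1),"wrist",o["joint_pos"].round(2))
E
python3 - <<'E'
from h import *
a,u,f,R=tgt(77.3,40)
togo([.578,-.303,.13],R); 
Rc=Ro.from_quat(bot.get_obs()["tool_rot"]);v=(R*Rc.inv()).as_rotvec()
for k in (.25,.5,.75): print((Ro.from_rotvec(v*k)*Rc).as_matrix()[:,2].round(2))
E
```

```text
shift [ 0.0675 -0.1221 -0.0052] turn [ 11.6 -18.2  89.1] wrist [-0.37  0.16 -0.46  0.6   0.05  3.  ]
[ 0.41  0.12 -0.91]
[ 0.39  0.32 -0.86]
[ 0.3   0.5  -0.81]
```

```bash
python3 -m jog '[[[0.01,-0.02,0.0,0.9,-1.4,6.8,0],[0.02,-0.04,0.01,1.8,-2.8,13.7,0],[0.03,-0.06,0.01,2.7,-4.2,20.5,0],[0.04,-0.08,0.01,3.6,-5.6,27.4,0],[0.05,-0.1,0.01,4.5,-7,34.3,0],[0.06,-0.11,0.01,5.3,-8.4,41.1,0],[0.067,-0.12,0.01,6.2,-9.8,48,0],[0.067,-0.122,0.01,7.1,-11.2,54.8,0],[0.067,-0.122,0.01,8,-12.6,61.7,0],[0.067,-0.122,0.01,8.9,-14,68.5,0]]]'
python3 - <<'E'
from h import *
a,u,f,R=tgt(77.3,40)
togo([.578,-.303,.13],R)
E
```

```text
clock: 5.38
eef_pos: [0.5734, -0.302, 0.1374]
tool_rot: [0.841, 0.447, 0.256, -0.166]
ft_force: [-0.3, -0.7, -0.0]
grip_width: 0.0852
shift [ 0.0046 -0.001  -0.0074] turn [ 3.1 -4.5 20.3] wrist [-0.75  0.7   0.32  1.35  0.6   1.37]
```

```bash
python3 -m jog '[[[0,0,0,0.9,-1.4,6,0],[0,0,0,1.8,-2.8,12,0],[0,0,0,2.7,-4.2,17,0],[0,0,0,2.7,-4.2,17,0],[0,0,0,2.7,-4.2,17,0]]]'
python3 - <<'E'
from h import *
a,u,f,R=tgt(77.3,40)
togo([.578,-.303,.089],R)
m=bot.camera_model("wrist");np.save("m5.npy",m,allow_pickle=True)
cv2.imwrite("pics/w5.png",bot.camera("wrist")); cv2.imwrite("pics/top5.png",bot.camera("top"))
E
```

```text
clock: 5.8
eef_pos: [0.5742, -0.3015, 0.1364]
tool_rot: [0.754, 0.563, 0.269, -0.205]
ft_force: [-0.1, -0.1, -0.1]
grip_width: 0.0855
shift [ 0.0038 -0.0015 -0.0474] turn [ 0.3 -0.5  3.6] wrist [-0.75  0.85  0.55  1.63  0.6   1.  ]
```

View pics/w5.png

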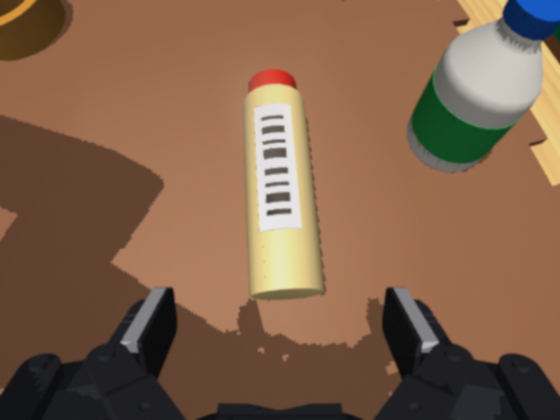

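The canister lies untouched with its label up (bars at cols 265–290, rows 115–215), cap away from the hand, near end at (286,296). I measure it once more from here.

```bash
python3 - <<'E'
from h import *
m=np.load("m5.npy",allow_pickle=True).item()
im=cv2.imread("pics/w5.png");hsv=cv2.cvtColor(im,cv2.COLOR_BGR2HSV)
k=cv2.inRange(hsv,(18,50,110),(40,180,255))|cv2.inRange(hsv,(0,0,140),(180,40,255))
k[:,:235]=0;k[:,335:]=0
lab=cv2.inRange(hsv,(0,0,120),(180,60,255))
Ps=[]
for r in (115,200,260):
    c=np.where(k[r])[0];l=np.where(lab[r,240:330])[0]+240
    P=axis("wrist",(c[0]-.5,r),(c[-1]+.5,r),m);Ps.append(P);print(r,c[0],c[-1],l[:1],l[-1:],P.round(4))
a=Ps[0]-Ps[2];a/=np.linalg.norm(a);C=Ps[1];print("yaw",np.degrees(np.arctan2(a[1],a[0])))
for r in(130,200,225):
    l=np.where(lab[r,240:330])[0]+240
    if len(l):print(r,ang("wrist",[(l[0]-.5,r),(l[-1]+.5,r)],C,a,m))
print("label ends",plane("wrist",[(274,105),(279,229)],.062,m).round(4),"near end top",plane("wrist",[(286,291)],.062,m).round(4), "end bottom",plane("wrist",[(287,299)],.012,m).round(4))
E
```

```text
115 244 304 [254] [291] [ 0.6153 -0.1422  0.036 ]
200 246 314 [258] [299] [ 0.5984 -0.2171  0.036 ]
260 249 320 [275] [283] [ 0.5884 -0.2622  0.036 ]
yaw 77.38692849570029
130 [-39.63658169  28.58710013]
200 [-38.09358961  29.51382231]
225 [-38.51803876  28.99969537]
label ends [[ 0.6131 -0.1515  0.062 ]
 [ 0.589  -0.2471  0.062 ]] near end top [[ 0.5818 -0.2872  0.062 ]] end bottom [[ 0.5835 -0.2861  0.012 ]]
```

```bash
python3 -m jog '[[[0.006,0.0045,-0.03,0.3,-0.5,3.6,0],[0.006,0.0045,-0.055,0.3,-0.5,3.6,0],[0.006,0.0045,-0.055,0.3,-0.5,3.6,0],[0.008,0.0155,-0.068,0.3,-0.5,3.6,0],[0.011,0.0265,-0.082,0.3,-0.5,3.6,0],[0.0135,0.0375,-0.095,0.3,-0.5,3.6,0],[0.0155,0.0465,-0.106,0.3,-0.5,3.6,0],[0.0158,0.0484,-0.1084,0.3,-0.5,3.6,0],[0.0158,0.0484,-0.1084,0.3,-0.5,3.6,0],[0.0158,0.0484,-0.1084,0.3,-0.5,3.6,0]]]'
python3 - <<'E'
from h import *
a,u,f,R=tgt(77.4,40)
togo([.590,-.2531,.028],R)
E
```

```text
clock: 6.73
eef_pos: [0.5904, -0.2537, 0.0325]
tool_rot: [0.733, 0.588, 0.268, -0.211]
ft_force: [0.2, -0.6, -0.1]
grip_width: 0.0854
shift [-0.0004  0.0006 -0.0045] turn [0.2 0.3 0.1] wrist [-0.68  0.92  0.4   1.4   0.62  1.  ]
```

```bash
python3 -m jog '[[[0,0.0005,-0.004,0,0,0,0],[0,0.0005,-0.004,0,0,0,0],[0,0.0005,-0.004,0,0,0,60],[0,0.0005,-0.004,0,0,0,80],[0,0.0005,-0.004,0,0,0,255],[0,0.0005,-0.004,0,0,0,255],[0,0.0005,-0.004,0,0,0,255],[0,0.0005,-0.004,0,0,0,255],[0,0.0005,-0.004,0,0,0,255],[0,0.0005,-0.004,0,0,0,255]]]'
python3 -m jog '[[[0,0,0.003,0,0,0,255],[0,0,0.007,0,0,0,255],[0,0,0.011,0,0,0,255],[0,0,0.013,0,0,0,255],[0,0,0.013,0,0,0,255]]]'
python3 - <<'E'
from h import *
m=bot.camera_model("wrist");print(m["T"].tolist())
cv2.imwrite("pics/w6.png",bot.camera("wrist"))
E
```

```text
clock: 7.57
eef_pos: [0.5903, -0.2532, 0.0271]
tool_rot: [0.733, 0.588, 0.268, -0.211]
ft_force: [-0.5, -2.7, 3.4]
grip_width: 0.0509
clock: 7.98
eef_pos: [0.5903, -0.2526, 0.0399]
tool_rot: [0.733, 0.588, 0.268, -0.212]
ft_force: [0.3, -0.3, -2.8]
grip_width: 0.0507
[[0.9758500933648987, -0.2021885294211831, 0.08268248817142067, 0.5845749148052097], [-0.2183662130666703, -0.9128558875017423, 0.3449787321623284, -0.2720816193402754], [0.005726453583089169, -0.3547025898184355, -0.9349616465424958, 0.19681361053828828], [0.0, 0.0, 0.0, 1.0]]
```

View pics/w6.png

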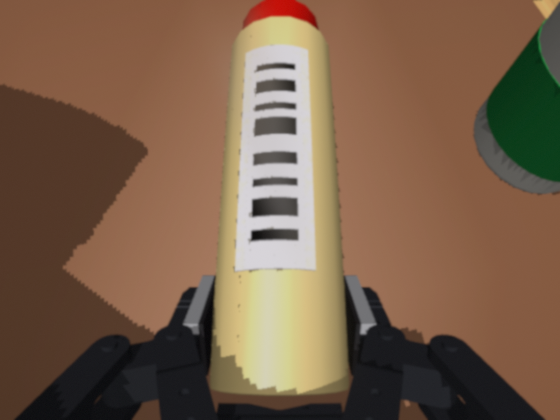

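```bash
python3 -m jog '[[[-0.004,0.005,0.015,0,0,0,255],[-0.012,0.02,0.032,0,0,0.2,255],[-0.022,0.045,0.046,0,0,0.4,255],[-0.034,0.08,0.056,0,0,0.6,255],[-0.046,0.118,0.057,0,0,0.8,255],[-0.058,0.156,0.057,0,0,1,255],[-0.069,0.19,0.057,0,0,1.2,255],[-0.078,0.218,0.057,0,0,1.2,255],[-0.084,0.235,0.057,0,0,1.2,255],[-0.0867,0.2426,0.057,0,0,1.2,255]]]'
python3 -m jog '[[[0,0,0,0,0,0,255],[0,0,0,0,0,0,255]]]'
python3 - <<'E'
from h import *
a,u,f,R=tgt(78.6,40)
togo([.5431,.1862,.096],R)
np.save("m7.npy",bot.camera_model("wrist"),allow_pickle=True)
w=bot.camera("wrist");s=bot.camera("side");cv2.imwrite("pics/w7.png",w);cv2.imwrite("pics/side7.png",s)
cv2.imwrite("pics/v7.png",np.hstack([cv2.resize(w[0:300],(400,300)),cv2.resize(s[90:240,120:320],(400,300),interpolation=cv2.INTER_CUBIC)]))
E
```

```text
clock: 8.87
eef_pos: [0.5012, -0.0072, 0.0968]
tool_rot: [0.726, 0.596, 0.265, -0.216]
ft_force: [-0.7, -0.1, -1.6]
grip_width: 0.0506
clock: 9.03
eef_pos: [0.5039, -0.0105, 0.0969]
tool_rot: [0.727, 0.596, 0.266, -0.214]
ft_force: [0.1, -0.2, -3.1]
grip_width: 0.0506
shift [ 0.0392  0.1967 -0.0009] turn [ 0.1  0.3 -0. ] wrist [-0.4   0.47 -0.26  1.    0.68  1.31]
```

View pics/v7.png

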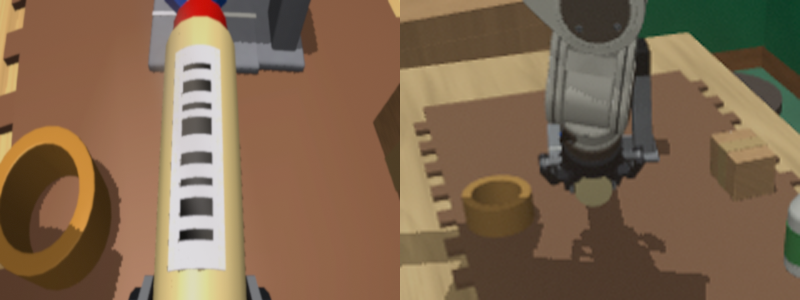

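```bash
python3 - <<'E'
from h import *
w=cv2.imread("pics/w7.png")
cv2.imwrite("pics/v8.png",cv2.resize(w[0:100,180:440],(780,300),interpolation=cv2.INTER_CUBIC))
m=np.load("m7.npy",allow_pickle=True).item()
S=np.array([.554,.24,.01]);a,u,f,R=tgt(78.6,40);q=lambda x,y,z:S+x*a-y*u+np.array([0,0,z])
pts={"nr":q(-.06,.055,.01),"fr":q(-.06,-.075,.01),"ln":q(0,.055,.01),"sadL":q(-.028,.028,.052),"sadR":q(-.028,-.028,.052)}
for k,p in pts.items(): print(k,((proj("wrist",[p],m)[0]-[180,0])*3).round(0))
# droop check: canister axis from silhouette assuming diameter
hsv=cv2.cvtColor(w,cv2.COLOR_BGR2HSV)
k=cv2.inRange(hsv,(18,50,90),(40,180,255))|cv2.inRange(hsv,(0,0,140),(180,40,255));k[:,:215]=0;k[:,345:]=0
for r in(60,150,230):
    c=np.where(k[r])[0];o,d=ray("wrist",[(c[0]-.5,r),(c[-1]+.5,r)],m);n=np.cross(d[0],d[1])
    A=axis("wrist",(c[0]-.5,r),(c[-1]+.5,r),m,z=.106);print(r,c[0],c[-1],A.round(4))
E
```

```text
nr [ 93. 203.]
fr [571. 206.]
ln [109.  48.]
sadL [185. -12.]
sadR [409. -11.]
60 216 344 [0.5278 0.1086 0.106 ]
150 224 335 [0.5168 0.0555 0.106 ]
230 219 339 [0.509  0.0177 0.106 ]
```

View pics/v8.png

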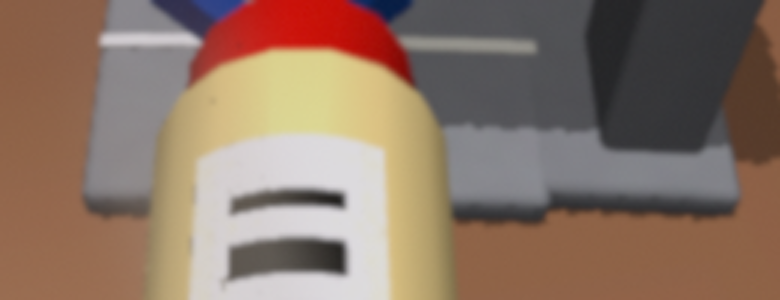

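```bash
python3 - <<'E'
from h import *
m=np.load("m7.npy",allow_pickle=True).item()
a,u,f,R=tgt(78.6,40)
for nm,(x,y),z in(("nr",(85,197),.02),("fr",(548,207),.02),("lineN",(100,40),.02),("lineF",(537,46),.02)):
    P=plane("wrist",[(180+x/3,y/3)],z,m)[0];print(nm,P.round(4),"u",round(P@u,4),"a",round(P@a,4))
S=np.array([.554,.24,0]);print("seat now u",S@u,"a",S@a)
t=cv2.imread("pics/top0.png");hsv=cv2.cvtColor(t,cv2.COLOR_BGR2HSV)
b=cv2.inRange(hsv,(105,120,50),(130,255,255));b[:,:125]=0;b[:,155:]=0;b[:200]=0;b[250:]=0
p=np.argwhere(b)[:,::-1];print(p.min(0),p.max(0),cv2.boxPoints(cv2.minAreaRect(p.astype(np.float32))).tolist())
for q in plane("top",cv2.boxPoints(cv2.minAreaRect(p.astype(np.float32))),.062): print("blue u",round(q@u,4),"a",round(q@a,4))
E
```

```text
nr [0.4864 0.1946 0.02  ] u 0.4383 a 0.2869
fr [0.6092 0.1672 0.02  ] u 0.5641 a 0.2843
lineN [0.4978 0.255  0.02  ] u 0.4376 a 0.3483
lineF [0.6246 0.2282 0.02  ] u 0.5671 a 0.3471
seat now u 0.49563246904944364 a 0.3447672484792492
[129 218] [142 240] [[128.64707946777344, 239.4117889404297], [134.2353057861328, 217.05885314941406], [143.1764678955078, 219.2941436767578], [137.58824157714844, 241.64707946777344]]
blue u 0.4593 a 0.3324
blue u 0.5238 a 0.3307
blue u 0.522 a 0.304
blue u 0.4577 a 0.3059
```

```bash
python3 -m jog '[[[0.001,0.006,0,0,0,0,255],[0.0035,0.019,0,0,0,0,255],[0.008,0.043,0,0,0,0,255],[0.0135,0.073,0,0,0,0,255],[0.019,0.105,0,0,0,0,255],[0.0245,0.135,0,0,0,-0.2,255],[0.0295,0.16,0,0,0,-0.2,255],[0.0335,0.18,0,0,0,-0.2,255],[0.0355,0.193,0,0,0,-0.2,255],[0.0364,0.1985,0,0,0,-0.2,255]]]'
python3 -m jog '[[[0,0,0,0,0,0,255],[0,0,0,0,0,0,255]]]'
python3 - <<'E'
from h import *
a,u,f,R=tgt(78.4,40)
togo([.5403,.188,.0611],R)
cv2.imwrite("pics/w9.png",bot.camera("wrist"));cv2.imwrite("pics/s9.png",bot.camera("side"))
w=cv2.imread("pics/w9.png");s=cv2.imread("pics/s9.png")
cv2.imwrite("pics/v9.png",np.hstack([cv2.resize(w,(400,300)),cv2.resize(s[90:195,165:305],(400,300),interpolation=cv2.INTER_CUBIC)]))
E
```

```text
clock: 9.97
eef_pos: [0.5399, 0.19, 0.0965]
tool_rot: [0.727, 0.595, 0.266, -0.215]
ft_force: [0.1, -0.4, -2.2]
grip_width: 0.0506
clock: 10.13
eef_pos: [0.5398, 0.1879, 0.0963]
tool_rot: [0.728, 0.594, 0.266, -0.214]
ft_force: [0.1, -0.2, -3.8]
grip_width: 0.0512
shift [ 0.0005  0.0001 -0.0352] turn [0.1 0.2 0.1] wrist [ 0.    0.42 -0.36  0.62  0.68  1.84]
```

View pics/v9.png

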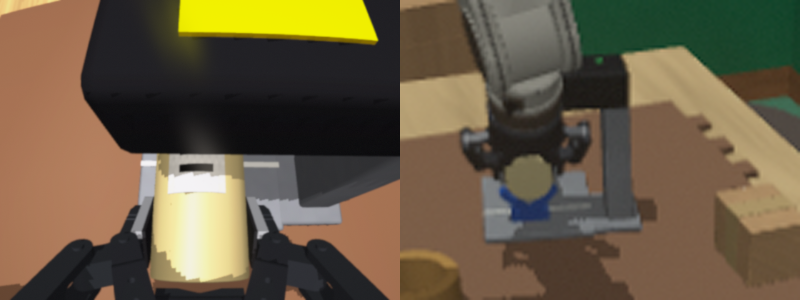

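The canister is centred above the blue V in the side view (col 529 for both), with the white line passing through under it in the wrist view. Lowering now.

```bash
python3 -m jog '[[[0,0,-0.005,0,0,0,255],[0,0,-0.011,0,0,0,255],[0,0,-0.017,0,0,0,255],[0,0,-0.022,0,0,0,255],[0,0,-0.026,0,0,0,255],[0,0,-0.029,0,0,0,255],[0,0,-0.031,0,0,0,255],[0,0,-0.031,0,0,0,255],[0,0,-0.031,0,0,0,255]]]'
python3 -m jog '[[[0,0,-0.001,0,0,0,255],[0,0,-0.001,0,0,0,255],[0,0,-0.001,0,0,0,255]]]'
python3 -m jog '[[[0,0,-0.001,0,0,0,255],[0,0,-0.001,0,0,0,255],[0,0,-0.001,0,0,0,255]]]'
```

```text
clock: 10.98
eef_pos: [0.5399, 0.1885, 0.0657]
tool_rot: [0.728, 0.594, 0.266, -0.214]
ft_force: [0.7, 0.7, -2.3]
grip_width: 0.0506
clock: 11.23
eef_pos: [0.54, 0.1885, 0.0649]
tool_rot: [0.728, 0.594, 0.266, -0.214]
ft_force: [-0.5, 0.4, -3.0]
grip_width: 0.051
clock: 11.48
eef_pos: [0.5398, 0.1884, 0.0637]
tool_rot: [0.728, 0.594, 0.266, -0.214]
ft_force: [0.6, 0.6, -2.9]
grip_width: 0.0505
```

```bash
for i in 1 2 3; do python3 -m jog '[[[0,0,-0.001,0,0,0,255],[0,0,-0.001,0,0,0,255],[0,0,-0.001,0,0,0,255]]]' | egrep 'pos|force'; done
```

```text
eef_pos: [0.5397, 0.1884, 0.0626]
ft_force: [0.7, -0.3, -2.6]
eef_pos: [0.54, 0.1884, 0.0618]
ft_force: [1.0, 0.6, -2.9]
eef_pos: [0.5398, 0.1887, 0.0612]
ft_force: [-2.3, -0.5, 0.2]
```

```bash
python3 -m jog '[[[-0.0005,0,-0.0005,0,0,0,255],[-0.0005,0,-0.0005,0,0,0,255],[-0.0005,0,-0.0005,0,0,0,255]]]'
python3 -m jog '[[[0,0,0,0,0,0,100],[0,0,0,0,0,0,80],[0,0,0,0,0,0,50],[0,0,0,0,0,0,0],[0,0,0,0,0,0,0],[0,0,0,0,0,0,0],[0,0,0,0,0,0,0]]]'
python3 - <<'E'
from h import *
w=bot.camera("wrist");s=bot.camera("side")
cv2.imwrite("pics/v10.png",np.hstack([cv2.resize(w,(400,300)),cv2.resize(s[90:195,165:305],(400,300),interpolation=cv2.INTER_CUBIC)]))
E
```

```text
clock: 12.48
eef_pos: [0.5397, 0.1887, 0.0609]
tool_rot: [0.728, 0.594, 0.267, -0.214]
ft_force: [-2.4, -0.0, 3.8]
grip_width: 0.0505
clock: 13.07
eef_pos: [0.5393, 0.1884, 0.0601]
tool_rot: [0.728, 0.594, 0.266, -0.214]
ft_force: [-0.1, -0.1, -1.0]
grip_width: 0.0853
```

View pics/v10.png

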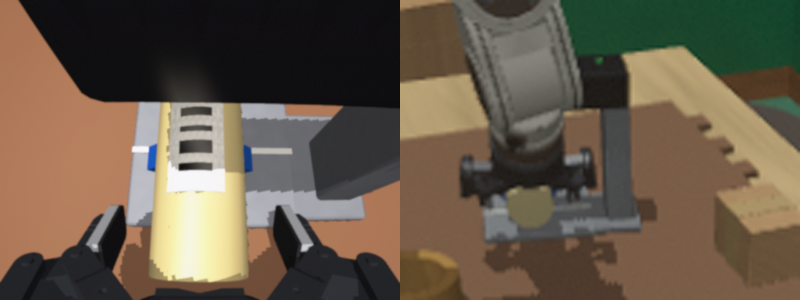

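```bash
python3 -m jog '[[[-0.001,-0.006,0.007,0,0,0,0],[-0.004,-0.018,0.021,0,0,0,0],[-0.008,-0.038,0.045,0,0,0,0],[-0.012,-0.06,0.07,0,0,0,0],[-0.02,-0.095,0.09,0,0,0,0],[-0.025,-0.13,0.1,0,0,0,0],[-0.03,-0.16,0.11,0,0,0,0],[-0.032,-0.17,0.11,0,0,0,0],[-0.032,-0.17,0.11,0,0,0,0],[-0.032,-0.17,0.11,0,0,0,0]]]'
python3 - <<'E'
from h import *
np.save("m11.npy",bot.camera_model("wrist"),allow_pickle=True)
w=bot.camera("wrist");s=bot.camera("side");t=bot.camera("top");cv2.imwrite("pics/w11.png",w)
cv2.imwrite("pics/v11.png",np.hstack([cv2.resize(w,(400,300)),cv2.resize(s[90:195,165:305],(400,300),interpolation=cv2.INTER_CUBIC)]))
t0=cv2.imread("pics/top0.png");H=lambda i:cv2.cvtColor(i,cv2.COLOR_BGR2HSV)
for nm,(x0,x1,y0,y1) in {"carton":(170,218,130,168),"bottle":(262,296,130,168),"tape":(160,210,262,310)}.items():
    print(nm,cv2.phaseCorrelate(*[cv2.cvtColor(i[y0:y1,x0:x1],cv2.COLOR_BGR2GRAY).astype(np.float64) for i in(t0,t)]))
E
```

```text
clock: 14.0
eef_pos: [0.5075, 0.0179, 0.1701]
tool_rot: [0.728, 0.594, 0.266, -0.214]
ft_force: [-0.1, 0.6, -0.3]
grip_width: 0.0855
carton ((0.04434218704006554, -0.024120023676040603), 1.0043415822400568)
bottle ((-0.017083502374077852, -0.027191491058687234), 0.9985117175964878)
tape ((-0.12488652047115778, 0.16593541030546533), 0.5898674418478325)
```

No more pictures can be viewed, so I check the seated pose numerically.

```bash
python3 - <<'E'
from h import *
m=np.load("m11.npy",allow_pickle=True).item();w=cv2.imread("pics/w11.png");hsv=cv2.cvtColor(w,cv2.COLOR_BGR2HSV)
cr=cv2.inRange(hsv,(18,50,100),(40,190,255))
n,l,st,_=cv2.connectedComponentsWithStats(cr);i=[j for j in range(1,n) if st[j,4]>300];print([st[j].tolist() for j in i])
S=np.array([.5512,.2418,.07]);a0,u0,f,R=tgt(78.3,40)
q=lambda x,y,z:S+x*a0-y*u0+np.array([0,0,z])
for x in(-.09,-.05,0): print(x,proj("wrist",[q(x,.026,0),q(x,0,.026),q(x,-.026,0)],m).round(1).tolist())
e=int(proj("wrist",[q(-.09,0,.026)],m)[0][1])
for r in range(e-60,e+24,4):
    c=np.where(cr[r,180:420])[0]+180
    k=np.where(cv2.inRange(hsv,(0,0,110),(180,60,255))[r,200:380])[0]+200
    if len(c)>5: A=axis("wrist",(c[0]-.5,r),(c[-1]+.5,r),m,z=.07);print(r,c[0],c[-1],"u",round((A-S)@u0,4),"a",round((A-S)@a0,4),"lab",k[:1],k[-1:], ang("wrist",[(k[0],r),(k[-1],r)],S+(A-S)@u0*u0,a0,m).round(0) if len(k)>20 else "")
E
```

```text
[[0, 0, 68, 395, 14129], [487, 0, 73, 141, 4374], [243, 3, 63, 154, 6024], [139, 244, 24, 54, 564], [90, 312, 35, 23, 364]]
-0.09 [[243.4, 143.3], [275.6, 124.7], [308.0, 143.4]]
-0.05 [[245.2, 102.8], [275.8, 82.0], [306.5, 102.9]]
0 [[247.3, 58.1], [276.0, 35.8], [304.8, 58.3]]
64 247 303 u -0.0009 a -0.0069 lab [226] [344] [-80.  77.]
68 247 303 u -0.0009 a -0.0116 lab [226] [345] [-80.  77.]
72 247 303 u -0.0008 a -0.0162 lab [225] [366] [-80.  73.]
76 247 303 u -0.0008 a -0.0208 lab [225] [289] [-80.  26.]
80 247 303 u -0.0008 a -0.0253 lab [224] [289] [-80.  26.]
84 246 303 u -0.0012 a -0.0297 lab [224] [257] 
88 245 303 u -0.0016 a -0.0341 lab [223] [245] 
92 245 304 u -0.0012 a -0.0385 lab [222] [348] [-79.  77.]
96 245 304 u -0.0012 a -0.0428 lab [223] [346] [-80.  77.]
100 245 304 u -0.0011 a -0.047 lab [223] [244] [-80. -77.]
104 244 304 u -0.0015 a -0.0512 lab [222] [244] [-80. -70.]
108 244 304 u -0.0015 a -0.0553 lab [222] [243] [-80. -80.]
112 244 305 u -0.0011 a -0.0594 lab [221] [243] [-80. -84.]
116 244 305 u -0.0011 a -0.0635 lab [221] [243] [-80. -84.]
120 243 305 u -0.0015 a -0.0675 lab [221] [364] [-80.  74.]
124 243 305 u -0.0014 a -0.0714 lab [220] [366] [-80.  74.]
128 243 305 u -0.0014 a -0.0754 lab [220] [379] [-80.  72.]
132 243 305 u -0.0014 a -0.0792 lab [220] [379] [-80.  72.]
136 243 305 u -0.0014 a -0.0831 lab [219] [379] [-80.  72.]
140 243 305 u -0.0014 a -0.0869 lab [219] [379] [-80.  72.]
144 245 303 u -0.0013 a -0.0906 lab [] []
```

```bash
python3 -c "
from workcell import bot
print(bot.job_done())"
```

```text
the job is handed in; nothing more can be done
None
```

The canister is lying in both blue saddles, label up, and the job is handed in; no verdict is reported. The arm was clear of the scene, at about 14 s of the 58 s allowed.

**What I did:** I rolled the canister about 57 mm along the mat with both fingertips and let it lie. Then I gripped its free end with the tool leaning 40°, carried it level under the head, and lowered it. Wrist force at contact was about 4 N.

**Last checks:**

| Check | Result | Allowed |
|---|---|---|
| Label on the mat after letting go | about 5° off straight up | 20° |
| Seated axis, across | about 1 mm off my seat estimate | 7 mm |
| Seated axis, direction | in line to within about 1° | 6° |
| Seated middle, lengthwise | within a few mm of the white line | 20 mm |
| Label when seated | about 6° off, from one clear edge only | 20° |
| Carton and bottle in the top view | unmoved | 20 mm |

**Weak or disagreeing checks:**
- **Label when seated:** the automatic mask also picked up the grey base, so only the label's right edge was clean (+26°, against +29° on the mat).
- **Tape roll:** its picture match was weaker (0.59), probably because of shadow or the arm, but it showed only about 0.2 px of shift.
- **Scanner position:** the top and wrist cameras disagreed by about 3–4 mm across. I used a value close to the wrist camera's.
- **Picture limit:** the final picture could not be viewed because the 12-picture limit was reached, so the last check was by numbers only.

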